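Slide the specimen carrier round the bend and home against its stop

TASK

By its knob, slide the specimen carrier along the plate into the flared mouth of the rails, round the bend and past the spring roller until it is fully home: roller snapped in behind it, nose resting against the spring buffer; then let go of it. Keep it down on the plate all the way (no lifting over the rails), work gently and ease off when it binds - never lean on it with more than about 15 N - and leave the other things alone.

Things in the scene. Friction and masses are not known exactly. Their poses are not given: they have to be found in the camera images.
- stage: (all sizes in mm) black fixed plate 322 x 315, top 50 above the table. Origin at table height under the nominal centre of the bend; z up. Plate spans x -172..150, y -145..170. Two aluminium rails (18 high, 8 thick, faces 44 apart) form a lane: along +x on y=-80 to x=0, a quarter circle of radius 80 about the origin, turning left to (80,0), then along +y on x=80. Friction about 0.25
- mouth (a point): nominal lane centre where the flared mouth ends (stage x -30, y -80), at plate top; the flare is 80 wide at x -60, 44 wide here. Rails, roller and stop are one unit clamped through slotted feet: parallel to the plate, but up to 12 mm off nominal in x and also in y, the same for all of it, so find it by touch. All points here are nominal
- bend (a point): nominal middle of the bend on the lane's centre line, at plate top (stage x 57, y -57)
- roller_nominal (a point): nominal lane centre (stage x 80, y 52) beside the spring roller, 12 across, 20 high, which reaches in from the +x side to 8 mm from the centre line and yields sideways. It resists a push with up to about 8 N while the carrier's centre is at about y 15 to 37, then rubs on its side, and from y 67 on snaps in behind it and holds it forward. Housing 24 high
- stop_nominal (a point): nominal face of the end stop (stage x 80, y 118.5), at plate top: a rubber-faced spring buffer, 22 wide, 4 to 20 above the plate, facing -y, on a block 24 high. The carrier's nose meets it when its centre is at y 83.5. It gives 9 mm at 1.5 N/mm, then is solid. 20 N between carrier and rails, roller or stop does damage
- carrier: grey specimen carrier, about 250 g, loose on the plate: round-ended slab 70 long (x), 40 wide (y), 24 high, end radius 20, both ends alike, with a round upright steel knob on its middle, 24 across, from 24 to 64 above its underside. Origin: centre of its underside, z up. Starts on the plate just outside the mouth, its +x roughly along the first lane
- insert_ring: bystander, leave alone: flat metal ring, 48 across, 6 thick, lying on the plate inside the bend. Origin: centre of its underside
- oil_jar: bystander, leave alone: small amber jar, 28 across, 38 high, on the plate. Origin: centre of its underside
- dish: bystander, leave alone: clear lidded dish, 90 across, 16 high, on the table. Origin: centre of its underside
- slide_box: bystander, leave alone: white plastic box 85 x 60 x 35 high, on the table. Origin: centre of its underside
- wash_bottle: bystander, leave alone: white bottle, 44 across, 85 high, on the table. Origin: centre of its underside
- driver: bystander, leave alone: screwdriver 150 long lying on the table, handle to its -x. Origin: its middle, underside
- objective: bystander, leave alone: steel lens barrel, 32 across, 44 high, standing on the table. Origin: centre of its underside

How it is judged:
By the outcome, as a careful person would: the job done as asked, in the order asked, and still so for the second after the job is handed in, with the robot touching nothing.
It also fails if it takes over 72 s, if anything falls off the work surface, if the arm or the gripper's body presses on something with over 40 N, if the wrist force passes 120 N, or if a joint passes its speed limit or range.

ROBOT

A 6-joint arm with a two-finger parallel gripper is mounted at the origin on the work surface. World frame = base frame: x ahead of the robot, y to its left, z up, the work surface at z = 0. Lengths are in m, angles in rad, forces in N, time in s.
With the tool pointing down it reaches from about 0.275 to 0.85 m from the base axis. Payload 5.2 kg.
Tool frame: the origin (TCP) lies at the very end of the fingers, on their centre line; the grasp point (between the pads) lies arm.grip_depth behind it (arm.grip_depth is the distance from the TCP to the grasp point, in m); z points along the fingers, y is the direction in which the jaws open and shut (so a half turn about z gives the same grasp; the last joint's range is limited). The gripper opens to 85 mm and grips with 20 to 120 N. Pads are 22 mm wide; open, the fingers measure 114 mm over their backs; the gripper's body (76 mm by 85 mm) begins 54 mm behind the grasp point. The pads swing forward as they close: fully open they stand 13 mm farther back than shut.
Start: joints at [-1.355, 0.259, 1.535, -0, 1.348, -0.203], TCP at [0.224, -0.502, 0.231] pointing down, gripper open.
Joint ranges: [-3.14, 3.14], [-0.91, 2.08], [0.19, 2.58], [-1.22, 4.36], [0.22, 2.71], [-3.12, 3.12]. Speed limits (rad/s): [2.57, 2.57, 3.14, 3.14, 3.14, 3.14].

INTERFACE

Orientations are given as a unit quaternion [x, y, z, w].
In Python, from rig import sense, get_image, camera_info, close_job, arm gives the robot as it stands. The module is installed in compiled form; this text tells all that it offers.
- The arm moves only by the shell command python3 -m crank 'ROWS' [FORCE]. ROWS is JSON, a list that holds one entry, the list of rows, each a list of 7 numbers: the shift along the tool's x, y, z in mm, then the turn, a rotation vector about the tool's x, y, z in rad, then the closure, from -1 (fully open) to 1 (shut). In form: [[[tx, ty, tz, wx, wy, wz, hand], ...]]. A call has 1 to 8 rows; each row is the pose to reach, as a shift and turn from the pose commanded when the call began, along the tool's axes at that moment; what a row does not reach only later rows make up. A row lasts 1/8 s, in which the tool goes at most 62.5 mm and 10.7 degrees, less where a joint would pass 70% of its speed; a pose out of reach is approached as far as the arm can. A call with a gripper value outside its range is refused whole. The fingers move at their own pace and stop on an object; FORCE is the grip in N (left out, the last holds). Time passes only in rows, so rows that repeat a pose let the fingers close. It gives the time, the measured TCP pose, the force and the opening at its end, in the units of the state.
- sense(): the state, without advancing time (a new reading comes with each control period).
- get_image(name): name is "side" or "top"; returns the picture (400x640x3 uint8, red, green, blue); there is no depth.
- camera_info(name): a dict with "fx", "fy", "cx", "cy" (pixels), "R" (3x3) and "t" (3): a world point X has camera coordinates R X + t. Camera axes: x right, y down, z forward; pixel columns grow to the right and rows downward; lengths in m; the calibration is good to about 2 mm. A picture is of the moment at which its call begins. camera_info takes no time and is no camera call.
- close_job(): hands the job in, once; it reports no verdict.
The state is a dict: "time_s": time; "joint_pos": joint angles; "joint_vel": joint speeds; "tau": joint torques, N m; "ee_pos": TCP position; "eef_rot": TCP orientation; "wrist_force": force on the tool from outside, world axes, zero at the start; "moment": the same for the moment, N m; "gripper_width": finger opening in m.
Only numpy, scipy, OpenCV 4.12 (cv2) and the standard library are available. Lean on these libraries where they do the work, as an engineer would, in place of code of your own. Each camera call takes 0.05 s, during which the arm holds its last target.

## Working session

There is one attempt and no reset: what is moved stays moved. The work goes in short steps, Python scripts to look and compute and a shell command to move; the robot and the scene stay as the last step left them, time stands still between calls to the robot, and variables do not carry over. Pictures are saved under pics/ and viewed, and the job is handed in when it is done.

```bash
mkdir -p pics; python3 - <<'E'
from rig import *
import cv2
for n in("side","top"):
    cv2.imwrite(f"pics/{n}0.png",cv2.cvtColor(get_image(n),cv2.COLOR_RGB2BGR))
    c=camera_info(n);print(n,c)
s=sense();print(s,arm.grip_depth)
E
```

```text
side {'fx': 493.90989919604914, 'fy': 493.90989919604914, 'cx': 328.05271517983607, 'cy': 196.38530765541833, 'R': array([[ 0.95504324, -0.2957415 ,  0.02072128],
       [-0.19863894, -0.69021988, -0.69580104],
       [ 0.22007949,  0.66040403, -0.71793561]]), 't': array([-0.54386583,  0.19842066,  0.81331792])}
top {'fx': 520.2885373405044, 'fy': 520.2885373405044, 'cx': 316.1999920629603, 'cy': 209.93608277617324, 'R': array([[ 0.1141741 , -0.99344547,  0.00551125],
       [-0.97137129, -0.11279707, -0.20908045],
       [ 0.20833168,  0.0185181 , -0.97788291]]), 't': array([-0.02039362,  0.59341743,  0.95561338])}
{'time_s': 0.1, 'joint_pos': array([-1.35479885e+00,  2.59262229e-01,  1.53598841e+00, -1.75203975e-06,
        1.34802956e+00, -2.02782030e-01]), 'joint_vel': array([-0.00028294,  0.0009691 , -0.00114616, -0.00100002,  0.00025674,
       -0.0021215 ]), 'tau': array([ 2.87933675e-03, -4.46966672e+01, -2.91250634e+01, -2.83753780e-04,
        6.12331380e-03,  7.72683080e-06]), 'ee_pos': array([ 0.22357763, -0.50196933,  0.23055616]), 'eef_rot': array([ 9.78157556e-01,  2.07863138e-01, -6.42955806e-06, -8.43747182e-04]), 'wrist_force': array([ 0.62262377,  0.80322078, -0.81763708]), 'moment': array([ 0.01683118, -0.03278111,  0.03700574]), 'gripper_width': 0.08548738922608423} 0.0187
```

View pics/side0.png

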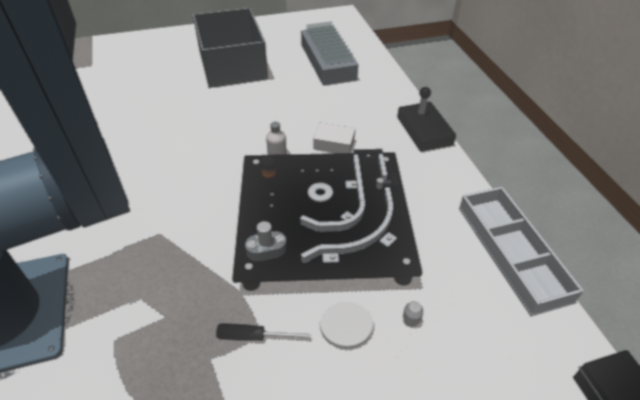

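View pics/top0.png

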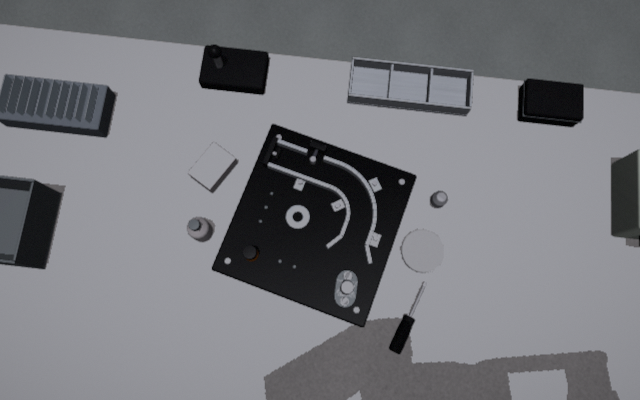

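```bash
cat > h.py <<'E'
import numpy as np,cv2
from rig import *
def ray(n,p,z):
    c=camera_info(n);d=c["R"].T@np.array([(p[0]-c["cx"])/c["fx"],(p[1]-c["cy"])/c["fy"],1.]);o=-c["R"].T@c["t"]
    return o+d*(z-o[2])/d[2]
def proj(n,X):
    c=camera_info(n);q=c["R"]@np.asarray(X)+c["t"];return np.array([c["fx"]*q[0]/q[2]+c["cx"],c["fy"]*q[1]/q[2]+c["cy"]])
def crop(n,img,x0,y0,w,h,name,k=4):
    cv2.imwrite(name,cv2.cvtColor(cv2.resize(img[y0:y0+h,x0:x0+w],None,fx=k,fy=k,interpolation=cv2.INTER_CUBIC),cv2.COLOR_RGB2BGR))
E
python3 - <<'E'
from h import *
t=cv2.imread("pics/top0.png")[...,::-1];s=cv2.imread("pics/side0.png")[...,::-1]
crop("top",t,205,115,215,215,"pics/topc.png",2.75)
crop("side",s,225,140,200,150,"pics/sidec.png",4)
for n,im,roi in(("top",t,(200,115,225,220)),("side",s,(225,140,205,150))):
    x,y,w,h=roi
    m=((im.max(2)<50)*255).astype(np.uint8)[y:y+h,x:x+w]
    m=cv2.morphologyEx(m,cv2.MORPH_OPEN,np.ones((3,3)))
    cs,_=cv2.findContours(m,0,2);c=max(cs,key=cv2.contourArea)
    hu=cv2.convexHull(c)
    for e in (4,8):
        a=cv2.approxPolyDP(hu,e,True)[:,0]+[x,y];print(n,a.tolist())
        P=np.array([ray(n,p,.05)for p in a]);print(P.round(4).tolist())
        print(np.linalg.norm(P-np.roll(P,1,0),axis=1).round(4))
E
```

```text
top [[272, 125], [414, 175], [363, 326], [213, 269]]
[[0.7613, 0.1586, 0.05], [0.6887, -0.1393, 0.05], [0.3816, -0.0656, 0.05], [0.4555, 0.2329, 0.05]]
[0.3146 0.3066 0.3159 0.3076]
top [[272, 125], [414, 175], [363, 326], [213, 269]]
[[0.7613, 0.1586, 0.05], [0.6887, -0.1393, 0.05], [0.3816, -0.0656, 0.05], [0.4555, 0.2329, 0.05]]
[0.3146 0.3066 0.3159 0.3076]
side [[377, 171], [401, 238], [399, 253], [383, 273], [244, 282], [252, 202], [260, 183], [281, 163], [331, 158]]
[[0.7063, 0.1086, 0.05], [0.684, -0.0676, 0.05], [0.6674, -0.0978, 0.05], [0.625, -0.1292, 0.05], [0.3986, -0.0814, 0.05], [0.4462, 0.0932, 0.05], [0.4712, 0.1397, 0.05], [0.5246, 0.1855, 0.05], [0.6281, 0.1722, 0.05]]
[0.1007 0.1776 0.0344 0.0528 0.2314 0.181  0.0528 0.0704 0.1044]
side [[377, 171], [401, 238], [383, 273], [244, 282], [252, 202], [281, 163], [331, 158]]
[[0.7063, 0.1086, 0.05], [0.684, -0.0676, 0.05], [0.625, -0.1292, 0.05], [0.3986, -0.0814, 0.05], [0.4462, 0.0932, 0.05], [0.5246, 0.1855, 0.05], [0.6281, 0.1722, 0.05]]
[0.1007 0.1776 0.0853 0.2314 0.181  0.1211 0.1044]
```

View pics/topc.png

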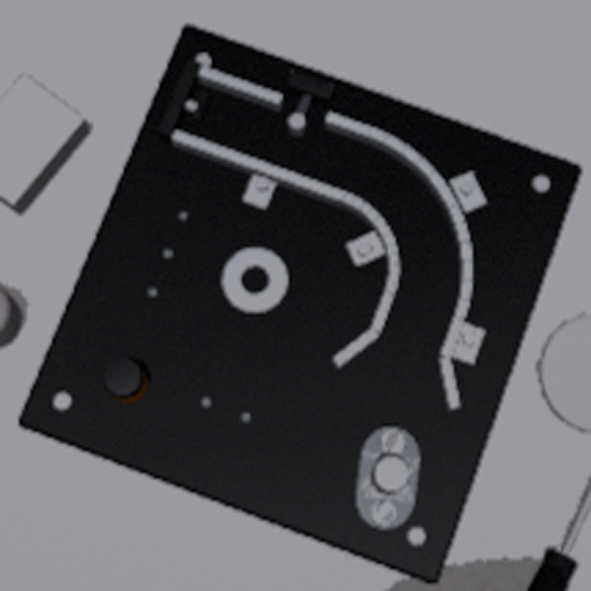

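View pics/sidec.png

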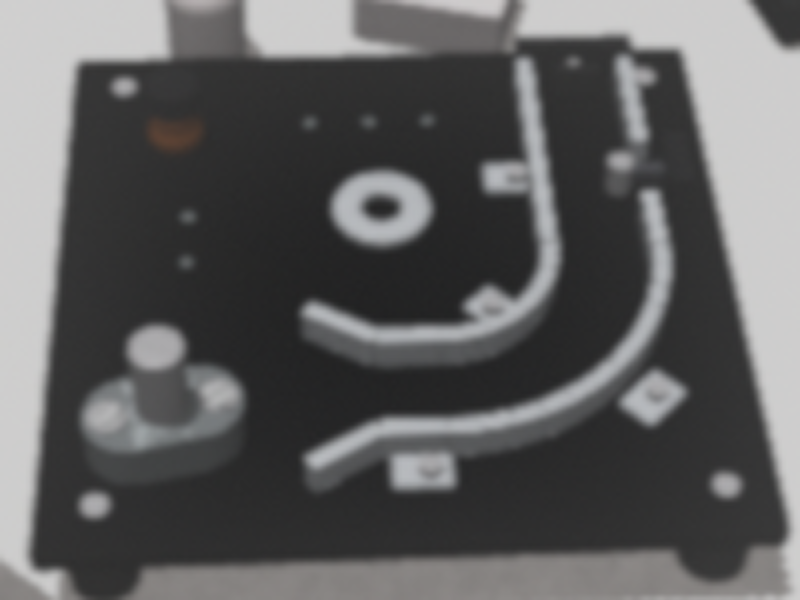

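```bash
cat >> h.py <<'E'
TH=np.radians(-13.58);C=np.array([.5718,.0467])
Rz=np.array([[np.cos(TH),-np.sin(TH)],[np.sin(TH),np.cos(TH)]])
O=C-Rz@np.array([-.011,.0125])
def st(X): return Rz.T@(np.asarray(X)[:2]-O)*1000
def wo(p): return O+Rz@np.asarray(p)/1000
E
python3 - <<'E'
from h import *
print("O",O)
t=cv2.imread("pics/top0.png")[...,::-1]
g=t.min(2)
ys,xs=np.where(g>95)
S=np.array([st(ray("top",(x,y),.068)) for x,y in zip(xs,ys)]);W=g[ys,xs]
ok=(abs(S[:,0]+11)<155)&(abs(S[:,1]-12)<150)
S=S[ok];W=W[ok]
for lo in range(-75,90,10):
    q=S[(S[:,0]>=lo)&(S[:,0]<lo+10)&(S[:,1]<-20)]
    print(lo, np.sort(q[:,1].round(0)).astype(int).tolist())
print()
for lo in range(-10,150,10):
    q=S[(S[:,1]>=lo)&(S[:,1]<lo+10)&(S[:,0]>40)]
    print(lo, np.sort(q[:,0].round(0)).astype(int).tolist())
E
```

```text
O [0.57955744 0.03196663]Traceback (most recent call last):
  File "<stdin>", line 6, in <module>
  File "h.py", line 4, in ray
    c=camera_info(n);d=c["R"].T@np.array([(p[0]-c["cx"])/c["fx"],(p[1]-c["cy"])/c["fy"],1.]);o=-c["R"].T@c["t"]
ValueError: time passes only in moves, steps and waits
```

```bash
sed -i '2a _ci=camera_info\n_K={n:_ci(n) for n in("side","top")}\ndef camera_info(n): return _K[n]' h.py
python3 - <<'E'
from h import *
print("O",O)
t=cv2.imread("pics/top0.png")[...,::-1]
g=t.min(2)
ys,xs=np.where(g>85)
S=np.array([st(ray("top",(x,y),.068)) for x,y in zip(xs,ys)])
ok=(abs(S[:,0]+11)<155)&(abs(S[:,1]-12)<150)
S=S[ok]
for lo in range(-75,90,10):
    q=S[(S[:,0]>=lo)&(S[:,0]<lo+10)&(S[:,1]<-20)]
    print(lo, np.sort(q[:,1].round(0)).astype(int).tolist())
print()
for lo in range(-10,150,10):
    q=S[(S[:,1]>=lo)&(S[:,1]<lo+10)&(S[:,0]>40)]
    print(lo, np.sort(q[:,0].round(0)).astype(int).tolist())
E
```

```text
O [0.57955744 0.03196663]
-75 []
-65 [-112]
-55 [-115, -114, -114, -114, -113, -113, -113, -112, -112, -111, -111, -111, -110, -110, -110, -109, -109, -108, -108, -107, -107, -106, -105, -105, -34, -34, -32, -32, -31, -31, -30, -30, -29, -29, -28, -28, -28, -27, -27, -27, -26, -26, -26, -25, -25, -23]
-45 [-113, -112, -110, -110, -109, -108, -108, -108, -108, -107, -107, -106, -106, -105, -105, -105, -104, -104, -104, -104, -103, -102, -102, -101, -101, -100, -99, -41, -39, -39, -38, -38, -37, -37, -36, -36, -35, -35, -35, -35, -34, -33, -33, -33, -32, -32, -32, -31, -31, -30, -30, -29, -29, -27]
-35 [-105, -104, -103, -103, -103, -102, -102, -102, -101, -101, -100, -100, -100, -99, -99, -99, -98, -98, -97, -97, -96, -96, -96, -95, -94, -94, -47, -46, -45, -44, -43, -43, -43, -42, -42, -42, -41, -41, -40, -40, -40, -39, -39, -39, -38, -37, -37, -37, -36, -36, -35, -34]
-25 [-116, -115, -115, -115, -114, -114, -113, -112, -112, -111, -111, -110, -109, -109, -109, -108, -108, -107, -106, -106, -105, -105, -104, -103, -103, -103, -102, -101, -101, -100, -100, -100, -99, -99, -98, -98, -
[... 5991 characters left out ...]
, 62, 62, 63, 63, 63, 64, 64, 65, 65, 65, 65, 66, 110, 111, 112, 112, 112, 112, 113, 114, 114, 114, 114, 115, 116, 116, 116, 116, 117, 118, 118, 118]
120 [58, 59, 59, 59, 60, 60, 61, 61, 61, 62, 62, 63, 63, 63, 64, 64, 64, 65, 66, 66, 66, 67, 110, 110, 111, 111, 112, 112, 112, 113, 113, 114, 114, 115, 115, 115, 116, 117, 117, 117, 118, 118, 119]
130 [58, 59, 59, 60, 60, 60, 61, 61, 62, 62, 62, 62, 63, 64, 64, 64, 65, 65, 66, 66, 66, 84, 85, 86, 86, 87, 88, 88, 88, 89, 90, 110, 111, 111, 111, 112, 113, 113, 113, 114, 114, 115, 115, 115, 116, 116, 117, 117, 117, 118, 118, 119, 120, 121, 121, 122, 123, 123, 125, 125, 127]
140 [64, 113, 119, 120, 121, 122, 122, 123, 124, 124, 125, 126, 127, 128]
```

```bash
python3 - <<'E'
from h import *
t=cv2.imread("pics/top0.png")[...,::-1];s=cv2.imread("pics/side0.png")[...,::-1]
m=np.zeros(t.shape[:2],np.uint8);m[262:315,328:366]=(t.max(2)[262:315,328:366]>60)*255
cs,_=cv2.findContours(m,0,2);
for c in cs:
    if cv2.contourArea(c)<100: continue
    P=np.array([st(ray("top",p,.074)) for p in c[:,0]],np.float32)
    r=cv2.minAreaRect(P);print("slab stage",r,"world",wo(r[0]))
m=np.zeros(t.shape[:2],np.uint8);m[262:315,328:366]=(t.min(2)[262:315,328:366]>140)*255
print(m[275:300,335:360].sum()/255); 
for n,im,(x0,y0,x1,y1),th in(("top",t,(332,276,362,298),125),("side",s,(252,215,278,235),130)):
    m=np.zeros(t.shape[:2],np.uint8);m[y0:y1,x0:x1]=(im.min(2)[y0:y1,x0:x1]>th)*255
    k,l,st_,ce=cv2.connectedComponentsWithStats(m)
    for i in range(1,k):
        if st_[i,4]>20: print(n,st_[i],ce[i],"stage",st(ray(n,ce[i],.114)),"world",ray(n,ce[i],.114))
print("mouth L",wo((-22,-70)),"OL",wo((8,10)))
E
```

```text
slab stage ((-116.16857147216797, -85.77667236328125), (69.76300048828125, 41.16340637207031), 12.028315544128418) world [ 0.44649598 -0.02413528]
130.0
top [342 281  13  17 138] [347.80434783 288.04347826] stage [-117.47681595  -88.05026182] world [ 0.44469047 -0.02603812  0.114     ]
top [337 289   8   7  24] [339.54166667 293.04166667] stage [-130.98018808  -77.0711589 ] world [ 0.43414253 -0.01219533  0.114     ]
side [257 222  14  10 107] [263.46728972 226.54205607] stage [-114.55303326  -89.30034515] world [ 0.44723899 -0.02793977  0.114     ]
mouth L [ 0.54173629 -0.03091072] OL [0.58968181 0.03980864]
```

```bash
cat >> h.py <<'E'
from scipy.spatial.transform import Rotation as Ro
OL=wo((8,10))
def toL(X): return Rz.T@(np.asarray(X)[:2]-OL)*1000
def fromL(p): return OL+Rz@np.asarray(p)/1000
def state(pr=True):
    s=sense();R=Ro.from_quat(s["eef_rot"]).as_matrix()
    F=Rz.T@s["wrist_force"][:2]
    d=dict(t=round(s["time_s"],2),L=toL(s["ee_pos"]).round(1),z=round(s["ee_pos"][2]*1000,1),jaw=round(np.degrees(np.arctan2(R[1,1],R[0,1]))-np.degrees(TH),1),F=F.round(1),Fz=round(s["wrist_force"][2],1),Mz=round(s["moment"][2],2),w=round(s["gripper_width"]*1000,1))
    if pr: print(d)
    return s,R,d
def go(xy,z,jaw):  # L-frame mm, z mm, jaw deg in L frame
    s,R,d=state()
    X=np.r_[fromL(xy),z/1000]
    a=np.radians(jaw)+TH
    y=np.array([np.cos(a),np.sin(a),0]);zz=np.array([0,0,-1.]);x=np.cross(y,zz)
    Rt=np.c_[x,y,zz]
    print("row",(R.T@(X-s["ee_pos"])*1000).round(1),Ro.from_matrix(R.T@Rt).as_rotvec().round(3))
E
python3 - <<'E'
from h import *
k=np.r_[.446,-.0262];print(toL(k))
go(toL(k),160,-78)
E
```

```text
[-124.16588649  -97.90013107]
{'t': 0.1, 'L': array([-228.7, -612.6]), 'z': np.float64(230.6), 'jaw': np.float64(-52.4), 'F': array([0.4, 0.9]), 'Fz': np.float64(-0.8), 'Mz': np.float64(0.04), 'w': 85.5}
row [ 396.6 -344.1   71.3] [-0.002  0.     0.446]
```

```bash
python3 -m crank '[[[49,-43,9,0,0,0.056,-1],[99,-86,18,0,0,0.112,-1],[148,-129,27,0,0,0.167,-1],[198,-172,36,0,0,0.223,-1],[248,-215,45,0,0,0.279,-1],[297,-258,54,0,0,0.335,-1],[347,-301,63,0,0,0.390,-1],[397,-344,71,-0.002,0,0.446,-1]]]'
python3 - <<'E'
from h import *
t=get_image("top");s=get_image("side")
crop("top",t,205,115,215,215,"pics/topd.png",2.75)
crop("side",s,225,100,200,190,"pics/sided.png",3)
go((-124.2,-97.9),82,-78)
E
```

```text
time_s: 1.1
ee_pos: [0.4342, -0.0518, 0.1638]
eef_rot: [1.0, -0.015, 0.0, 0.001]
wrist_force: [0.8, -0.2, 0.7]
gripper_width: 0.085
{'t': 1.2, 'L': array([-130.5, -121.6]), 'z': np.float64(163.1), 'jaw': np.float64(-77.6), 'F': array([-0.4, -0.4]), 'Fz': np.float64(0.5), 'Mz': np.float64(-0.02), 'w': 85.5}
row [ 11.3 -21.7  81.1] [-0.001  0.001  0.007]
```

View pics/sided.png

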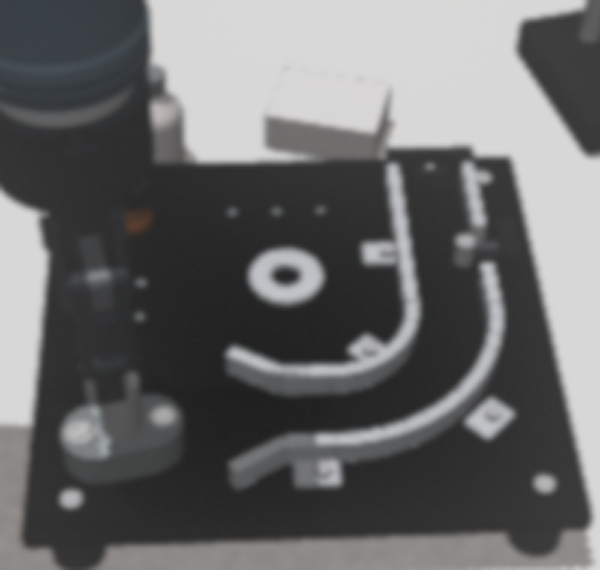

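View pics/topd.png

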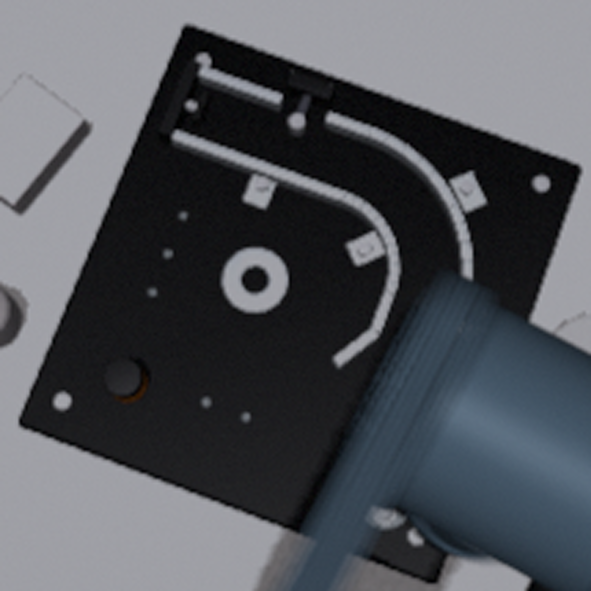

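```bash
python3 -m crank '[[[0,0,0,0,0,0,-1],[0,0,0,0,0,0,-1]]]'
python3 - <<'E'
from h import *
go((-124.2,-97.9),135,-78)
E
```

```text
time_s: 1.45
ee_pos: [0.4335, -0.0548, 0.1641]
eef_rot: [1.0, -0.014, 0.0, 0.001]
wrist_force: [0.7, 0.3, -0.8]
gripper_width: 0.0854
{'t': 1.45, 'L': array([-129.6, -128.7]), 'z': np.float64(164.1), 'jaw': np.float64(-78.1), 'F': array([0.6, 0.5]), 'Fz': np.float64(-0.8), 'Mz': np.float64(-0.05), 'w': 85.4}
row [ 11.7 -29.1  29. ] [ 0.002 -0.    -0.001]
```

```bash
python3 -m crank '[[[6,-15,8,0,0,0,-1],[11.7,-29,16,0,0,0,-1],[11.7,-29,29,0,0,0,-1],[11.7,-29,29,0,0,0,-1]]]'
python3 - <<'E'
from h import *
s=get_image("side")
crop("side",s,225,140,200,150,"pics/sidee.png",4)
go((-124.2,-97.9),82,-78)
E
```

```text
time_s: 1.95
ee_pos: [0.4451, -0.0254, 0.1337]
eef_rot: [1.0, -0.014, -0.001, 0.001]
wrist_force: [-0.1, 1.0, -0.6]
gripper_width: 0.0856
{'t': 2.0, 'L': array([-124.7,  -97.3]), 'z': np.float64(134.3), 'jaw': np.float64(-78.0), 'F': array([-0. , -0.6]), 'Fz': np.float64(0.2), 'Mz': np.float64(0.0), 'w': 85.3}
row [ 0.5  0.6 52.3] [ 0.002  0.001 -0.   ]
```

View pics/sidee.png

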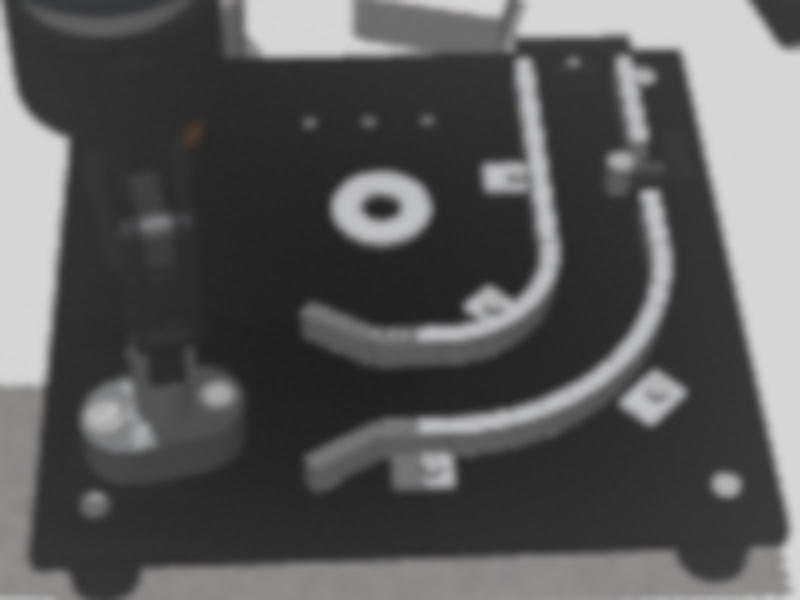

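```bash
python3 -m crank '[[[0.5,0.5,17,0,0,0,-1],[0.5,0.5,34,0,0,0,-1],[0.5,0.5,46,0,0,0,-1],[0.5,0.5,51,0,0,0,-1],[0.5,0.5,51,0,0,0,-1]]]' 20
python3 - <<'E'
from h import *
state()
s=get_image("side")
crop("side",s,225,140,200,150,"pics/sidef.png",4)
E
```

```text
time_s: 2.62
ee_pos: [0.4468, -0.0258, 0.084]
eef_rot: [1.0, -0.014, 0.0, 0.001]
wrist_force: [0.1, -0.3, -0.5]
gripper_width: 0.0858
{'t': 2.62, 'L': array([-123.5,  -97.4]), 'z': np.float64(84.0), 'jaw': np.float64(-78.0), 'F': array([ 0.2, -0.2]), 'Fz': np.float64(-0.5), 'Mz': np.float64(0.06), 'w': 85.8}
```

View pics/sidef.png

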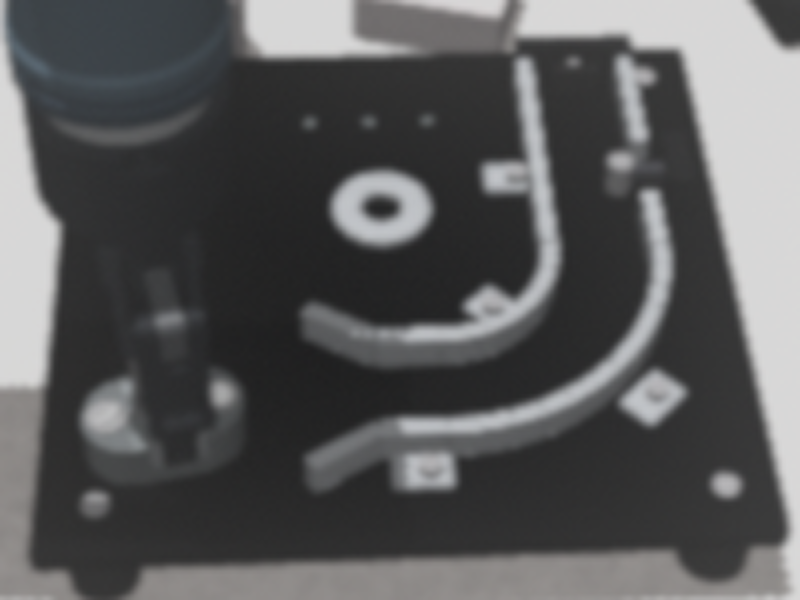

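```bash
python3 -m crank '[[[0,0,0,0,0,0,1],[0,0,0,0,0,0,1],[0,0,0,0,0,0,1],[0,0,0,0,0,0,1],[0,0,0,0,0,0,1],[0,0,0,0,0,0,1],[0,0,0,0,0,0,1],[0,0,0,0,0,0,1]]]' 20
python3 - <<'E'
from h import *
state()
s=get_image("side")
crop("side",s,225,140,200,150,"pics/sideg.png",4)
go((-90,-80),84,-90)
E
```

```text
time_s: 3.68
ee_pos: [0.4468, -0.0257, 0.0842]
eef_rot: [1.0, -0.014, 0.0, 0.001]
wrist_force: [-1.4, 1.7, 4.6]
gripper_width: 0.0236
{'t': 3.67, 'L': array([-123.5,  -97.2]), 'z': np.float64(84.2), 'jaw': np.float64(-78.0), 'F': array([-1.7,  1.3]), 'Fz': np.float64(4.6), 'Mz': np.float64(0.01), 'w': 23.6}
{'t': 3.73, 'L': array([-123.4,  -97.3]), 'z': np.float64(84.2), 'jaw': np.float64(-78.0), 'F': array([-1.2,  0.6]), 'Fz': np.float64(5.0), 'Mz': np.float64(-0.0), 'w': 23.4}
row [36.3 -9.9  0.2] [ 0.002 -0.001  0.21 ]
```

View pics/sideg.png

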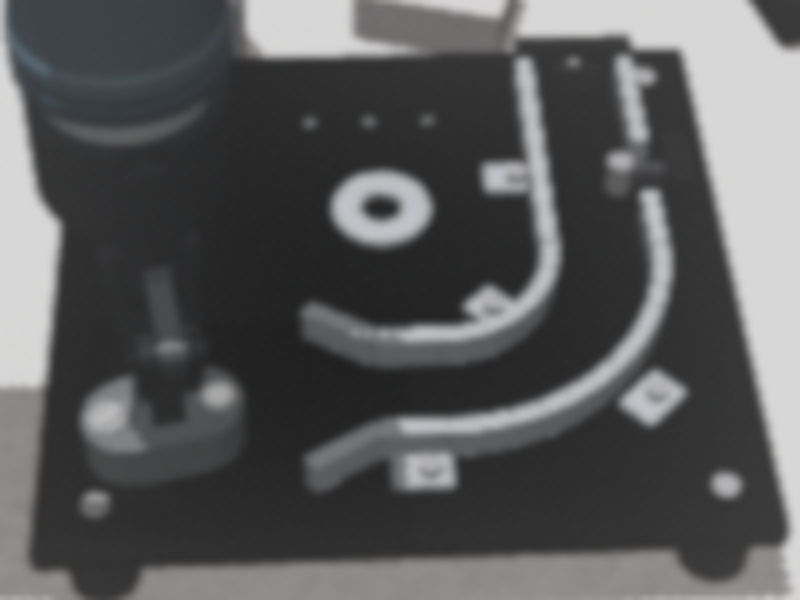

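```bash
python3 -m crank '[[[6,-2,0,0,0,0.035,1],[12,-3.5,0,0,0,0.07,1],[18,-5,0,0,0,0.105,1],[24,-7,0,0,0,0.14,1],[30,-8.5,0,0,0,0.175,1],[36.3,-10,0,0,0,0.21,1],[36.3,-10,0,0,0,0.21,1]]]' 20
python3 - <<'E'
from h import *
s=get_image("side");t=get_image("top")
crop("side",s,225,140,200,150,"pics/sideh.png",4)
crop("top",t,205,115,215,215,"pics/toph.png",2.75)
go((-45,-80),84,-90)
E
```

```text
time_s: 4.6
ee_pos: [0.4842, -0.0169, 0.0842]
eef_rot: [0.993, -0.118, 0.001, 0.001]
wrist_force: [1.5, 0.9, 3.5]
gripper_width: 0.0235
{'t': 4.7, 'L': array([-89.5, -80. ]), 'z': np.float64(84.2), 'jaw': np.float64(-90.0), 'F': array([ 2.6, -0.2]), 'Fz': np.float64(4.6), 'Mz': np.float64(0.02), 'w': 23.1}
row [44.5  0.   0.3] [ 0.002 -0.002  0.   ]
```

View pics/sideh.png

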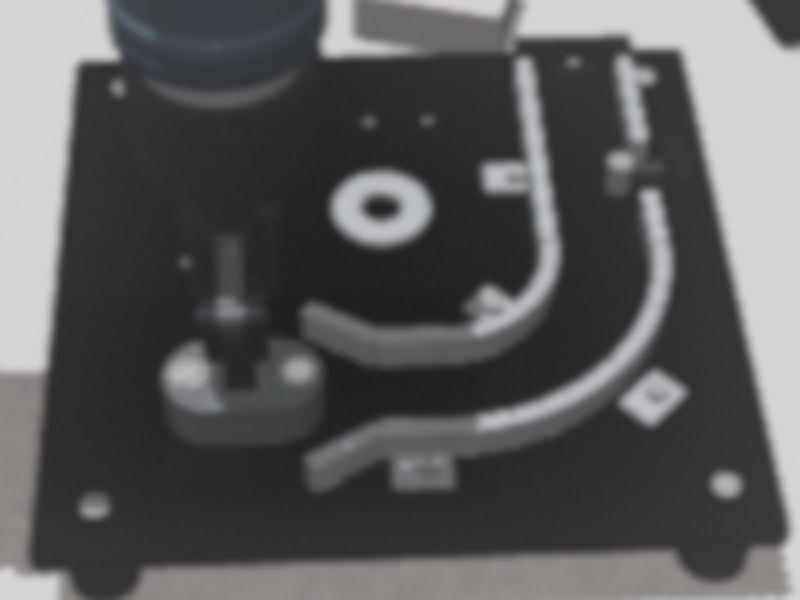

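View pics/toph.png

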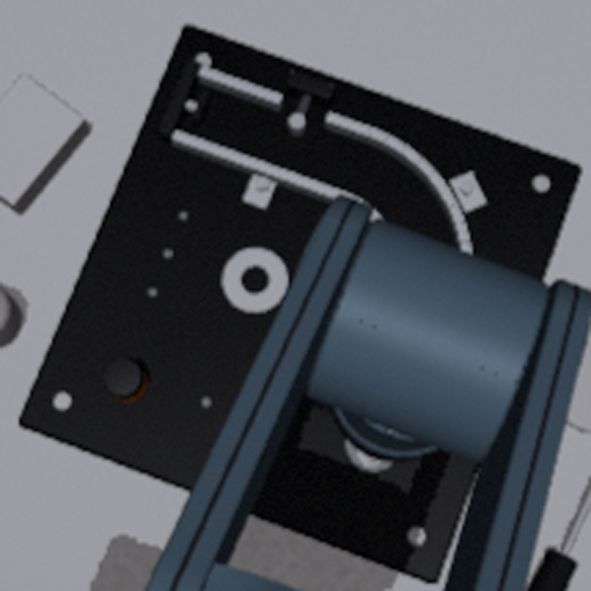

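```bash
python3 - <<'E'
from h import *
for p in((188,373),(299,370)): print(toL(ray("side",(p[0]/4+225,p[1]/4+140),.075)))
# rail top centre lines at straight entry, side view
for p in((375,427),(440,427),(375,332),(440,330),(312,462),(310,308),(543,230),(655,235)): print(p,toL(ray("side",(p[0]/4+225,p[1]/4+140),.068)))
E
```

```text
[-111.22890555  -81.59047327]
[-63.40479647 -82.10457374]
(375, 427) [ -31.80084377 -109.34794906]
(440, 427) [  -4.08117491 -110.64980536]
(375, 332) [-29.11100907 -55.78486262]
(440, 330) [ -0.07445669 -55.91754233]
(312, 462) [ -59.14345822 -126.69897109]
(310, 308) [-57.61865301 -40.18372457]
(543, 230) [52.74403862  3.85879612]
(655, 235) [104.93295301  -1.65946011]
```

```bash
python3 -m crank '[[[5,0,0,0,0,0,1],[10,0,0,0,0,0,1],[15,0,0,0,0,0,1],[20,0,0,0,0,0,1],[25,0,0,0,0,0,1],[30,0,0,0,0,0,1]]]' 20
python3 - <<'E'
from h import *
go((-35,-80),84,-90)
E
```

```text
time_s: 5.45
ee_pos: [0.5118, -0.0237, 0.0842]
eef_rot: [0.993, -0.118, -0.0, 0.001]
wrist_force: [-2.2, 1.1, 8.1]
gripper_width: 0.0234
{'t': 5.45, 'L': array([-60.8, -80.1]), 'z': np.float64(84.2), 'jaw': np.float64(-90.0), 'F': array([-2.4,  0.6]), 'Fz': np.float64(8.1), 'Mz': np.float64(0.0), 'w': 23.4}
row [25.8 -0.1  0.2] [0.002 0.001 0.   ]
```

```bash
python3 -m crank '[[[4,0,-0.2,0,0,0,1],[8,0,-0.2,0,0,0,1],[12,0,-0.2,0,0,0,1],[16,0,-0.2,0,0,0,1],[16,0,-0.2,0,0,0,1]]]' 20
python3 - <<'E'
from h import *
go((-35,-80),84,-90)
E
```

```text
time_s: 6.08
ee_pos: [0.5279, -0.0277, 0.0842]
eef_rot: [0.993, -0.118, 0.0, 0.001]
wrist_force: [0.2, 0.2, 4.7]
gripper_width: 0.0232
{'t': 6.08, 'L': array([-44.2, -80.1]), 'z': np.float64(84.2), 'jaw': np.float64(-90.0), 'F': array([0.2, 0.2]), 'Fz': np.float64(4.7), 'Mz': np.float64(0.05), 'w': 23.2}
row [ 9.2 -0.1  0.2] [ 0.002 -0.001  0.   ]
```

```bash
python3 -m crank '[[[4,0,0,0,0,0,1],[8,0,0,0,0,0,1],[12,0,0,0,0,0,1],[16,0,0,0,0,0,1],[16,0,0,0,0,0,1]]]' 20
python3 - <<'E'
from h import *
go((-15,-80),84,-90)
E
```

```text
time_s: 6.7
ee_pos: [0.5436, -0.0314, 0.0842]
eef_rot: [0.993, -0.118, 0.0, 0.001]
wrist_force: [0.9, 0.4, 3.2]
gripper_width: 0.0236
{'t': 6.7, 'L': array([-28.1, -80. ]), 'z': np.float64(84.2), 'jaw': np.float64(-90.0), 'F': array([0.8, 0.6]), 'Fz': np.float64(3.2), 'Mz': np.float64(0.01), 'w': 23.6}
row [13.1 -0.   0.3] [ 0.002 -0.001 -0.   ]
```

```bash
python3 -m crank '[[[4,0,0,0,0,0,1],[8,0,0,0,0,0,1],[12,0,0,0,0,0,1],[12,0,0,0,0,0,1]]]' 20; python3 -c "
from h import *;state()"
python3 -m crank '[[[0,0.5,0,0,0,0,1],[0,1,0,0,0,0,1],[0,1,0,0,0,0,1]]]' 20; python3 -c "
from h import *;state()"
python3 -m crank '[[[0,0.5,0,0,0,0,1],[0,0.5,0,0,0,0,1]]]' 20; python3 -c "
from h import *;state()"
```

```text
time_s: 7.2
ee_pos: [0.5558, -0.0343, 0.0842]
eef_rot: [0.993, -0.118, 0.001, 0.001]
wrist_force: [1.0, -0.3, 3.5]
gripper_width: 0.0231
{'t': 7.2, 'L': array([-15.5, -80. ]), 'z': np.float64(84.2), 'jaw': np.float64(-90.0), 'F': array([ 1. , -0.1]), 'Fz': np.float64(3.5), 'Mz': np.float64(0.0), 'w': 23.1}
time_s: 7.58
ee_pos: [0.5551, -0.0351, 0.0842]
eef_rot: [0.993, -0.118, 0.0, 0.001]
wrist_force: [1.6, -0.1, 1.6]
gripper_width: 0.0231
{'t': 7.58, 'L': array([-16.1, -80.9]), 'z': np.float64(84.2), 'jaw': np.float64(-90.0), 'F': array([1.6, 0.3]), 'Fz': np.float64(1.6), 'Mz': np.float64(-0.02), 'w': 23.1}
time_s: 7.82
ee_pos: [0.5548, -0.0355, 0.0842]
eef_rot: [0.993, -0.118, 0.0, 0.001]
wrist_force: [0.9, 1.1, 4.2]
gripper_width: 0.0231
{'t': 7.83, 'L': array([-16.2, -81.4]), 'z': np.float64(84.2), 'jaw': np.float64(-90.0), 'F': array([0.6, 1.3]), 'Fz': np.float64(4.2), 'Mz': np.float64(0.04), 'w': 23.1}
```

```bash
for i in 1; do :; done
python3 -m crank '[[[0,0.5,0,0,0,0,1],[0,0.5,0,0,0,0,1]]]' 20 | grep xx; python3 -c "
from h import *;state()"
python3 -m crank '[[[0,0.5,0,0,0,0,1],[0,0.5,0,0,0,0,1]]]' 20| grep xx; python3 -c "
from h import *;state()"
```

```text
{'t': 8.07, 'L': array([-16.3, -82. ]), 'z': np.float64(84.2), 'jaw': np.float64(-90.0), 'F': array([0.3, 1.3]), 'Fz': np.float64(2.6), 'Mz': np.float64(0.01), 'w': 23.5}
{'t': 8.32, 'L': array([-16.2, -82.5]), 'z': np.float64(84.2), 'jaw': np.float64(-90.0), 'F': array([0.3, 1.9]), 'Fz': np.float64(3.0), 'Mz': np.float64(-0.04), 'w': 23.2}
```

```bash

python3 -m crank '[[[0,0.5,0,0,0,0,1],[0,0.5,0,0,0,0,1]]]' 20 | grep xx; python3 -c "
from h import *;state()"
python3 -m crank '[[[0,0.5,0,0,0,0,1],[0,0.5,0,0,0,0,1]]]' 20| grep xx; python3 -c "
from h import *;state()"
```

```text
{'t': 8.57, 'L': array([-16.2, -83. ]), 'z': np.float64(84.2), 'jaw': np.float64(-90.0), 'F': array([0.1, 1.7]), 'Fz': np.float64(2.3), 'Mz': np.float64(0.0), 'w': 23.2}
{'t': 8.82, 'L': array([-16.2, -83.1]), 'z': np.float64(84.3), 'jaw': np.float64(-90.0), 'F': array([0.9, 4.1]), 'Fz': np.float64(1.9), 'Mz': np.float64(-0.01), 'w': 23.4}
```

```bash

python3 -m crank '[[[0,-1.5,0,0,0,0,1],[0,-3,0,0,0,0,1],[0,-4,0,0,0,0,1],[0,-4,0,0,0,0,1]]]' 20 | grep xx; python3 -c "
from h import *;state()"
python3 -m crank '[[[0,-0.5,0,0,0,0,1],[0,-0.5,0,0,0,0,1]]]' 20| grep xx; python3 -c "
from h import *;state()"
```

```text
{'t': 9.32, 'L': array([-16.1, -79.6]), 'z': np.float64(84.3), 'jaw': np.float64(-90.0), 'F': array([ 0.4, -0.6]), 'Fz': np.float64(1.6), 'Mz': np.float64(0.01), 'w': 23.2}
{'t': 9.57, 'L': array([-16.1, -79. ]), 'z': np.float64(84.2), 'jaw': np.float64(-90.0), 'F': array([ 0.1, -1. ]), 'Fz': np.float64(0.8), 'Mz': np.float64(-0.05), 'w': 23.2}
```

```bash

python3 -m crank '[[[0,-0.5,0,0,0,0,1],[0,-0.5,0,0,0,0,1]]]' 20| grep xx; python3 -c "
from h import *;state()"
```

```text
{'t': 9.82, 'L': array([-16.2, -78.9]), 'z': np.float64(84.2), 'jaw': np.float64(-90.0), 'F': array([ 0.3, -5.2]), 'Fz': np.float64(1.3), 'Mz': np.float64(-0.04), 'w': 23.1}
```

```bash
sed -i 's/^OL=.*/OL=wo((8,9))/' h.py; cat >> h.py <<'E'
def arc(phis,r=79.3,cx=0,cy=0):
    s,R,d=state()
    for p in phis:
        f=np.radians(p);X=np.r_[fromL((cx+r*np.sin(f),cy-r*np.cos(f))),s["ee_pos"][2]]
        a=f-np.pi/2+TH;y=np.array([np.cos(a),np.sin(a),0]);zz=np.array([0,0,-1.])
        Rt=np.c_[np.cross(y,zz),y,zz]
        print(p,(R.T@(X-s["ee_pos"])*1000)[:2].round(1),Ro.from_matrix(R.T@Rt).as_rotvec()[2].round(3))
E
python3 -m crank '[[[4,1.2,0,0,0,0,1],[8,2.3,0,0,0,0,1],[12,2.3,0,0,0,0,1],[12,2.3,0,0,0,0,1]]]' 20| grep xx; python3 -c "
from h import *;arc([0,3,6,9,12,15,18])"
```

```text
{'t': 10.32, 'L': array([ -3.3, -79.5]), 'z': np.float64(84.3), 'jaw': np.float64(-90.0), 'F': array([1.8, 0.5]), 'Fz': np.float64(1.3), 'Mz': np.float64(-0.03), 'w': 23.4}
0 [ 3.3 -0.2] -0.0
3 [ 7.4 -0.3] -0.053
6 [11.6 -0.7] -0.105
9 [15.7 -1.2] -0.157
12 [19.8 -2. ] -0.21
15 [23.8 -2.9] -0.262
18 [27.8 -4.1] -0.314
```

```bash

python3 -m crank '[[[3.3,-0.1,0,0,0,0,1],[7.4,-0.3,0,0,0,-0.053,1],[11.6,-0.7,0,0,0,-0.105,1],[15.7,-1.2,0,0,0,-0.157,1],[15.7,-1.2,0,0,0,-0.157,1]]]' 20| grep xx; python3 -c "
from h import *;arc([9,12,15,18,21,24])"
```

```text
{'t': 10.95, 'L': array([ 12.1, -78.5]), 'z': np.float64(84.3), 'jaw': np.float64(-81.0), 'F': array([ 0., -0.]), 'Fz': np.float64(0.7), 'Mz': np.float64(-0.03), 'w': 23.5}
9 [ 0.3 -0.2] -0.001
12 [ 4.4 -0.3] -0.053
15 [ 8.6 -0.6] -0.105
18 [12.7 -1.2] -0.158
21 [16.8 -1.9] -0.21
24 [20.8 -2.9] -0.262
```

```bash

python3 -m crank '[[[4.4,-0.3,0,0,0,-0.053,1],[8.6,-0.6,0,0,0,-0.105,1],[12.7,-1.2,0,0,0,-0.158,1],[16.8,-1.9,0,0,0,-0.21,1],[16.8,-1.9,0,0,0,-0.21,1]]]' 20| grep xx; python3 -c "
from h import *;arc([21,24,27,30,33,36])"
```

```text
{'t': 11.57, 'L': array([ 28.2, -74. ]), 'z': np.float64(84.3), 'jaw': np.float64(-69.1), 'F': array([ 0.8, -0.3]), 'Fz': np.float64(1.3), 'Mz': np.float64(-0.02), 'w': 23.4}
21 [0.2 0.1] -0.001
24 [4.4 0. ] -0.053
27 [ 8.5 -0.3] -0.106
30 [12.6 -0.8] -0.158
33 [16.7 -1.6] -0.21
36 [20.7 -2.6] -0.263
```

```bash

python3 -m crank '[[[4.4,0,0,0,0,-0.053,1],[8.5,-0.3,0,0,0,-0.106,1],[12.6,-0.8,0,0,0,-0.158,1],[16.7,-1.6,0,0,0,-0.21,1],[16.7,-1.6,0,0,0,-0.21,1]]]' 20| grep xx; python3 -c "
from h import *
s=get_image('side')
crop('side',s,225,140,200,150,'pics/sidei.png',4)
arc([33,36,39,42,45,48])"
```

```text
{'t': 12.25, 'L': array([ 43. , -66.5]), 'z': np.float64(84.2), 'jaw': np.float64(-57.1), 'F': array([ 0. , -0.5]), 'Fz': np.float64(0.9), 'Mz': np.float64(-0.02), 'w': 23.6}
33 [0.2 0.1] -0.001
36 [4.3 0. ] -0.054
39 [ 8.5 -0.3] -0.106
42 [12.6 -0.9] -0.158
45 [16.7 -1.6] -0.211
48 [20.7 -2.6] -0.263
```

View pics/sidei.png

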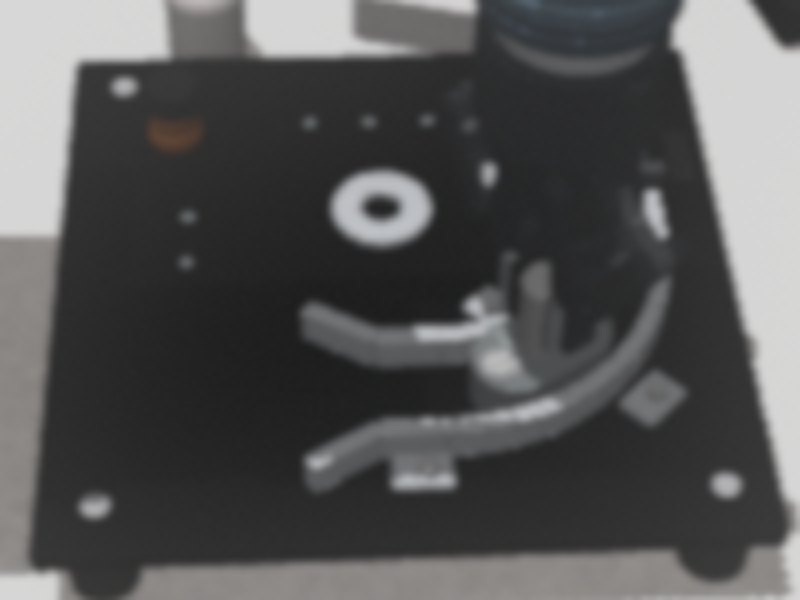

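```bash

python3 -m crank '[[[4.3,0,0,0,0,-0.054,1],[8.5,-0.3,0,0,0,-0.106,1],[12.6,-0.9,0,0,0,-0.158,1],[16.7,-1.6,0,0,0,-0.211,1],[16.7,-1.6,0,0,0,-0.211,1]]]' 20| grep xx; python3 -c "
from h import *
arc([45,48,51,54,57,60])"
```

```text
{'t': 12.88, 'L': array([ 56.1, -56. ]), 'z': np.float64(84.3), 'jaw': np.float64(-45.0), 'F': array([0. , 0.4]), 'Fz': np.float64(0.0), 'Mz': np.float64(0.03), 'w': 23.3}
45 [-0.  0.] 0.001
48 [ 4.1 -0.1] -0.052
51 [ 8.3 -0.4] -0.104
54 [12.4 -0.9] -0.156
57 [16.5 -1.7] -0.209
60 [20.5 -2.7] -0.261
```

Free so far; a touch lower (0.2 mm) to be sure it stays seated.

```bash

python3 -m crank '[[[4.1,-0.1,0.2,0,0,-0.052,1],[8.3,-0.4,0.2,0,0,-0.104,1],[12.4,-0.9,0.2,0,0,-0.156,1],[16.5,-1.7,0.2,0,0,-0.209,1],[16.5,-1.7,0.2,0,0,-0.209,1]]]' 20| grep xx; python3 -c "
from h import *
arc([57,60,63,66,69,72])"
```

```text
{'t': 13.5, 'L': array([ 66.6, -43.1]), 'z': np.float64(84.3), 'jaw': np.float64(-33.0), 'F': array([ 0.1, -0. ]), 'Fz': np.float64(1.8), 'Mz': np.float64(0.06), 'w': 23.4}
57 [-0.1 -0. ] -0.0
60 [ 4.  -0.1] -0.052
63 [ 8.2 -0.4] -0.105
66 [12.3 -1. ] -0.157
69 [16.4 -1.7] -0.209
72 [20.4 -2.7] -0.262
```

```bash

python3 -m crank '[[[4,-0.1,0,0,0,-0.052,1],[8.2,-0.4,0,0,0,-0.105,1],[12.3,-1,0,0,0,-0.157,1],[16.4,-1.7,0,0,0,-0.209,1],[16.4,-1.7,0,0,0,-0.209,1]]]' 20| grep xx; python3 -c "
from h import *
arc([69,72,75,78,81,84])"
```

```text
{'t': 14.12, 'L': array([ 74. , -28.4]), 'z': np.float64(84.2), 'jaw': np.float64(-21.0), 'F': array([0.4, 0.2]), 'Fz': np.float64(2.7), 'Mz': np.float64(0.03), 'w': 23.6}
69 [ 0. -0.] -0.001
72 [ 4.2 -0.1] -0.053
75 [ 8.3 -0.4] -0.105
78 [12.4 -1. ] -0.158
81 [16.5 -1.7] -0.21
84 [20.5 -2.7] -0.262
```

```bash

python3 -m crank '[[[4.2,-0.1,0,0,0,-0.053,1],[8.3,-0.4,0,0,0,-0.105,1],[12.4,-1,0,0,0,-0.158,1],[16.5,-1.7,0,0,0,-0.21,1],[16.5,-1.7,0,0,0,-0.21,1]]]' 20| grep xx; python3 -c "
from h import *
arc([81,84,87,90]);go((79.5,3),84,0);go((80,8),84,0)"
```

```text
{'t': 14.75, 'L': array([ 78.3, -12.4]), 'z': np.float64(84.3), 'jaw': np.float64(-9.0), 'F': array([0.1, 1.2]), 'Fz': np.float64(2.9), 'Mz': np.float64(0.02), 'w': 23.3}
81 [-0.  0.] -0.0
84 [ 4.1 -0.1] -0.052
87 [ 8.3 -0.4] -0.105
90 [12.4 -1. ] -0.157
{'t': 14.75, 'L': array([ 78.3, -12.4]), 'z': np.float64(84.3), 'jaw': np.float64(-9.0), 'F': array([0.1, 1.2]), 'Fz': np.float64(2.9), 'Mz': np.float64(0.02), 'w': 23.3}
row [15.4 -1.2  0.2] [ 0.002  0.001 -0.157]
{'t': 14.75, 'L': array([ 78.3, -12.4]), 'z': np.float64(84.3), 'jaw': np.float64(-9.0), 'F': array([0.1, 1.2]), 'Fz': np.float64(2.9), 'Mz': np.float64(0.02), 'w': 23.3}
row [20.4 -1.5  0.2] [ 0.002  0.001 -0.157]
```

```bash

python3 -m crank '[[[4.1,-0.1,0,0,0,-0.052,1],[8.3,-0.4,0,0,0,-0.105,1],[12.4,-1,0,0,0,-0.157,1],[15.4,-1.2,0,0,0,-0.157,1],[17.5,-1.3,0,0,0,-0.157,1],[17.5,-1.3,0,0,0,-0.157,1]]]' 20| grep xx; python3 -c "
from h import *
s=get_image('side')
crop('side',s,225,140,200,150,'pics/sidej.png',4)
go((80,8),84,0)"
```

```text
{'t': 15.55, 'L': array([79.8,  5.1]), 'z': np.float64(84.3), 'jaw': np.float64(0.1), 'F': array([-0.2,  0. ]), 'Fz': np.float64(4.4), 'Mz': np.float64(-0.05), 'w': 23.8}
row [2.9 0.2 0.2] [0.001 0.002 0.001]
```

View pics/sidej.png

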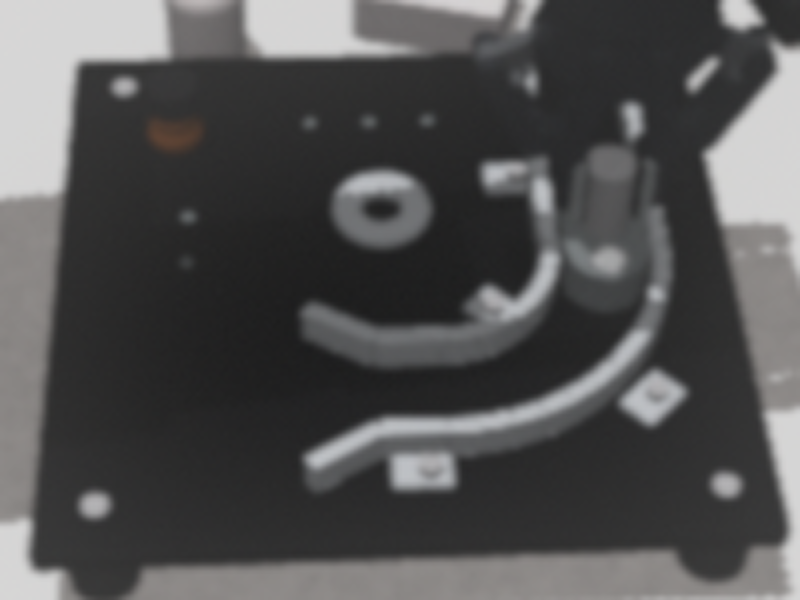

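```bash

python3 -m crank '[[[0,-0.5,0,0,0,0,1],[0,-1,0,0,0,0,1],[0,-1,0,0,0,0,1]]]' 20| grep xx; python3 -c "
from h import *
state()"
python3 -m crank '[[[0,-0.5,0,0,0,0,1],[0,-0.5,0,0,0,0,1]]]' 20| grep xx; python3 -c "
from h import *
state()"
```

```text
{'t': 15.93, 'L': array([79.1,  5.1]), 'z': np.float64(84.3), 'jaw': np.float64(0.1), 'F': array([1. , 0.5]), 'Fz': np.float64(4.2), 'Mz': np.float64(0.01), 'w': 23.4}
{'t': 16.18, 'L': array([78.4,  5.1]), 'z': np.float64(84.2), 'jaw': np.float64(0.1), 'F': array([2.1, 1.1]), 'Fz': np.float64(5.6), 'Mz': np.float64(-0.06), 'w': 23.2}
```

```bash

python3 -m crank '[[[0,-0.5,0,0,0,0,1],[0,-0.5,0,0,0,0,1]]]' 20| grep xx; python3 -c "
from h import *
state()"
python3 -m crank '[[[0,-0.4,0,0,0,0,1],[0,-0.4,0,0,0,0,1]]]' 20| grep xx; python3 -c "
from h import *
state()"
```

```text
{'t': 16.43, 'L': array([78.1,  5.1]), 'z': np.float64(84.2), 'jaw': np.float64(0.1), 'F': array([3.7, 0.5]), 'Fz': np.float64(5.0), 'Mz': np.float64(0.02), 'w': 23.2}
{'t': 16.68, 'L': array([78.1,  5. ]), 'z': np.float64(84.3), 'jaw': np.float64(0.1), 'F': array([4.9, 0.4]), 'Fz': np.float64(3.9), 'Mz': np.float64(-0.01), 'w': 23.2}
```

```bash

python3 -m crank '[[[0,1.2,0,0,0,0,1],[0,2.2,0,0,0,0,1],[2,2.2,0,0,0,0,1],[4,2.2,0,0,0,0,1],[6,2.2,0,0,0,0,1],[6,2.2,0,0,0,0,1]]]' 30| grep xx; python3 -c "
from h import *
state()"
python3 -m crank '[[[2,0,0,0,0,0,1],[4,0,0,0,0,0,1],[4,0,0,0,0,0,1]]]' 30| grep xx; python3 -c "
from h import *
state()"
```

```text
{'t': 17.43, 'L': array([78.6, 10.5]), 'z': np.float64(84.2), 'jaw': np.float64(0.1), 'F': array([-0.1, -1.2]), 'Fz': np.float64(8.9), 'Mz': np.float64(0.01), 'w': 22.8}
{'t': 17.8, 'L': array([78.6, 14.5]), 'z': np.float64(84.3), 'jaw': np.float64(0.1), 'F': array([-0.4, -1.8]), 'Fz': np.float64(7.9), 'Mz': np.float64(-0.03), 'w': 23.1}
```

```bash

python3 -m crank '[[[2,0.8,-0.2,0,0,0,1],[4,0.8,-0.2,0,0,0,1],[4,0.8,-0.2,0,0,0,1]]]' 30| grep xx; python3 -c "
from h import *
state()"
python3 -m crank '[[[1.5,0,0,0,0,0,1],[3,0,0,0,0,0,1],[3,0,0,0,0,0,1]]]' 30| grep xx; python3 -c "
from h import *
state()"
```

```text
{'t': 18.18, 'L': array([78.6, 16.8]), 'z': np.float64(84.4), 'jaw': np.float64(0.1), 'F': array([-2.3, -5.7]), 'Fz': np.float64(9.1), 'Mz': np.float64(-0.0), 'w': 23.2}
{'t': 18.55, 'L': array([78.5, 19.8]), 'z': np.float64(84.4), 'jaw': np.float64(0.1), 'F': array([-3. , -6.8]), 'Fz': np.float64(10.4), 'Mz': np.float64(0.02), 'w': 22.9}
```

```bash

python3 -m crank '[[[0,0,-0.4,0,0,0,1],[1.5,0,-0.4,0,0,0,1],[3,0,-0.4,0,0,0,1],[3,0,-0.4,0,0,0,1]]]' 30| grep xx; python3 -c "
from h import *
state()"

```

```text
{'t': 19.05, 'L': array([78.5, 23. ]), 'z': np.float64(84.4), 'jaw': np.float64(0.1), 'F': array([-1.7, -6.9]), 'Fz': np.float64(7.8), 'Mz': np.float64(0.03), 'w': 23.1}
```

```bash

python3 -m crank '[[[1.5,0,-0.2,0,0,0,1],[3,0,-0.2,0,0,0,1],[4.5,0,-0.2,0,0,0,1],[4.5,0,-0.2,0,0,0,1]]]' 30| grep xx; python3 -c "
from h import *
state()"
python3 -m crank '[[[1.5,0,0,0,0,0,1],[3,0,0,0,0,0,1],[4.5,0,0,0,0,0,1],[4.5,0,0,0,0,0,1]]]' 30| grep xx; python3 -c "
from h import *
state()"

```

```text
{'t': 19.55, 'L': array([78.5, 27.8]), 'z': np.float64(84.4), 'jaw': np.float64(0.1), 'F': array([-2.2, -3.9]), 'Fz': np.float64(6.0), 'Mz': np.float64(-0.03), 'w': 23.0}
{'t': 20.05, 'L': array([78.6, 32.6]), 'z': np.float64(84.4), 'jaw': np.float64(0.1), 'F': array([-1.1, -3.6]), 'Fz': np.float64(6.6), 'Mz': np.float64(0.02), 'w': 23.4}
```

Passing the roller's steep part well; onward.

```bash

python3 -m crank '[[[2,0,0,0,0,0,1],[4,0,0,0,0,0,1],[6,0,0,0,0,0,1],[8,0,0,0,0,0,1],[8,0,0,0,0,0,1]]]' 30| grep xx; python3 -c "
from h import *
state()"
python3 -m crank '[[[2,0,0,0,0,0,1],[4,0,0,0,0,0,1],[6,0,0,0,0,0,1],[8,0,0,0,0,0,1],[8,0,0,0,0,0,1]]]' 30| grep xx; python3 -c "
from h import *
state()"

```

```text
{'t': 20.68, 'L': array([78.6, 40.9]), 'z': np.float64(84.4), 'jaw': np.float64(0.1), 'F': array([-1.3, -3.9]), 'Fz': np.float64(7.1), 'Mz': np.float64(-0.01), 'w': 23.2}
{'t': 21.3, 'L': array([78.6, 48.9]), 'z': np.float64(84.3), 'jaw': np.float64(0.1), 'F': array([-0.4, -3. ]), 'Fz': np.float64(5.7), 'Mz': np.float64(-0.11), 'w': 23.3}
```

```bash

python3 -m crank '[[[2,0,0,0,0,0,1],[4,0,0,0,0,0,1],[6,0,0,0,0,0,1],[8,0,0,0,0,0,1],[8,0,0,0,0,0,1]]]' 30| grep xx; python3 -c "
from h import *
state()"
python3 -m crank '[[[2,0,0,0,0,0,1],[4,0,0,0,0,0,1],[6,0,0,0,0,0,1],[8,0,0,0,0,0,1],[8,0,0,0,0,0,1]]]' 30| grep xx; python3 -c "
from h import *
state()"

```

```text
{'t': 21.93, 'L': array([78.7, 56.8]), 'z': np.float64(84.3), 'jaw': np.float64(0.1), 'F': array([-0.5, -3.6]), 'Fz': np.float64(6.3), 'Mz': np.float64(-0.1), 'w': 23.2}
{'t': 22.55, 'L': array([78.7, 64.8]), 'z': np.float64(84.4), 'jaw': np.float64(0.1), 'F': array([-0.3, -3.6]), 'Fz': np.float64(6.3), 'Mz': np.float64(-0.09), 'w': 23.1}
```

```bash

python3 -m crank '[[[2,0,0,0,0,0,1],[4,0,0,0,0,0,1],[6,0,0,0,0,0,1],[8,0,0,0,0,0,1],[8,0,0,0,0,0,1]]]' 30| grep xx; python3 -c "
from h import *
state()"
python3 -m crank '[[[2,0,0,0,0,0,1],[4,0,0,0,0,0,1],[6,0,0,0,0,0,1],[6,0,0,0,0,0,1]]]' 30| grep xx; python3 -c "
from h import *
state()"

```

```text
{'t': 23.18, 'L': array([78.8, 73.2]), 'z': np.float64(84.3), 'jaw': np.float64(0.1), 'F': array([-1.1, -1.6]), 'Fz': np.float64(6.3), 'Mz': np.float64(-0.14), 'w': 22.9}
{'t': 23.68, 'L': array([78.8, 79.6]), 'z': np.float64(84.3), 'jaw': np.float64(0.1), 'F': array([-0.3, -0.7]), 'Fz': np.float64(5.8), 'Mz': np.float64(-0.1), 'w': 22.9}
```

```bash

python3 -m crank '[[[1,0,0,0,0,0,1],[2,0,0,0,0,0,1],[2,0,0,0,0,0,1]]]' 30| grep xx; python3 -c "
from h import *
state()"
python3 -m crank '[[[1,0,0,0,0,0,1],[1.5,0,0,0,0,0,1],[1.5,0,0,0,0,0,1]]]' 30| grep xx; python3 -c "
from h import *
s=get_image('side')
crop('side',s,225,140,200,150,'pics/sidek.png',4)
state()"

```

```text
{'t': 24.05, 'L': array([78.9, 81.5]), 'z': np.float64(84.3), 'jaw': np.float64(0.1), 'F': array([ 0.4, -0.8]), 'Fz': np.float64(6.2), 'Mz': np.float64(-0.11), 'w': 23.5}
{'t': 24.48, 'L': array([78.9, 82.9]), 'z': np.float64(84.3), 'jaw': np.float64(0.1), 'F': array([-0.2, -0.6]), 'Fz': np.float64(5.8), 'Mz': np.float64(-0.08), 'w': 23.0}
```

View pics/sidek.png

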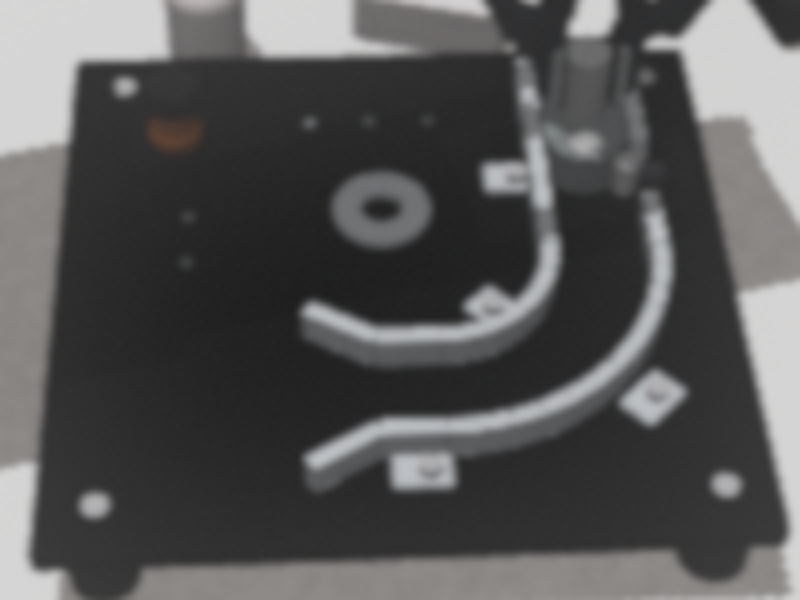

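```bash

python3 -m crank '[[[1,0,0,0,0,0,1],[1.5,0,0,0,0,0,1],[1.5,0,0,0,0,0,1]]]' 30| grep xx; python3 -c "
from h import *
state()"
python3 -m crank '[[[1,0,0,0,0,0,1],[1,0,0,0,0,0,1]]]' 30| grep xx; python3 -c "
from h import *
state()"

```

```text
{'t': 24.85, 'L': array([78.9, 84. ]), 'z': np.float64(84.3), 'jaw': np.float64(0.1), 'F': array([-0.1, -1.8]), 'Fz': np.float64(6.3), 'Mz': np.float64(-0.14), 'w': 23.2}
{'t': 25.1, 'L': array([78.9, 84.8]), 'z': np.float64(84.3), 'jaw': np.float64(0.1), 'F': array([ 0.2, -3.1]), 'Fz': np.float64(5.5), 'Mz': np.float64(-0.09), 'w': 23.2}
```

```bash

python3 -m crank '[[[0.6,0,0,0,0,0,1],[0.6,0,0,0,0,0,1]]]' 30| grep xx; python3 -c "
from h import *
state()"
python3 -m crank '[[[0,0,0,0,0,0,0.2],[0,0,0,0,0,0,-0.3],[0,0,0,0,0,0,-0.3],[0,0,0,0,0,0,-0.3],[0,0,0,0,0,0,-0.3]]]' 30| grep xx; python3 -c "
from h import *
s=get_image('side')
crop('side',s,225,140,200,150,'pics/sidel.png',4)
state()"

```

```text
{'t': 25.35, 'L': array([78.9, 85.1]), 'z': np.float64(84.4), 'jaw': np.float64(0.1), 'F': array([ 0.6, -3.9]), 'Fz': np.float64(6.5), 'Mz': np.float64(-0.09), 'w': 23.0}
{'t': 26.02, 'L': array([80. , 86.6]), 'z': np.float64(84.6), 'jaw': np.float64(0.1), 'F': array([0.5, 0.7]), 'Fz': np.float64(0.2), 'Mz': np.float64(-0.0), 'w': 55.4}
```

View pics/sidel.png

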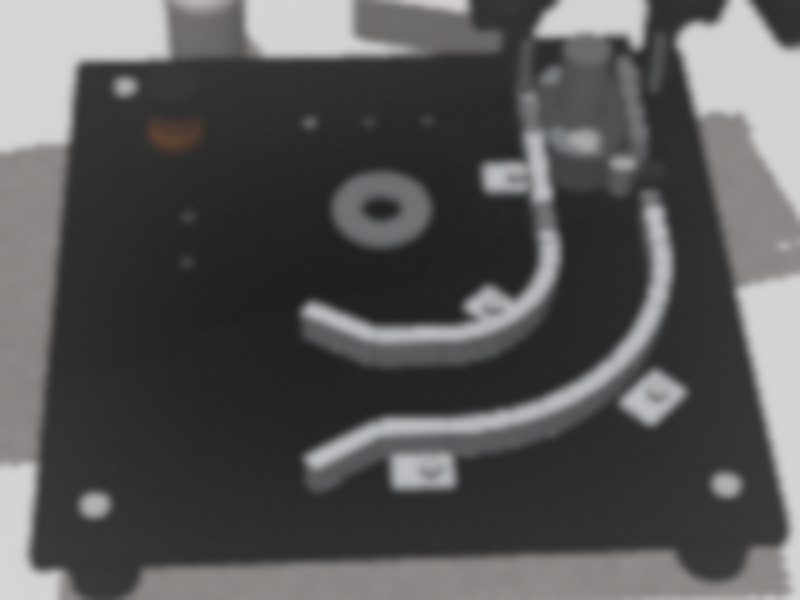

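```bash

python3 -m crank '[[[0,0,-8,0,0,0,-0.3],[0,0,-25,0,0,0,-0.3],[0,0,-50,0,0,0,-0.3],[0,0,-80,0,0,0,-0.3],[-30,0,-110,0,0,0,-0.3],[-80,0,-130,0,0,0,-0.3],[-130,0,-150,0,0,0,-0.3],[-180,-30,-150,0,0,0,-0.3]]]' 30| grep xx
python3 -m crank '[[[-50,-40,0,0,0,0,-0.3],[-90,-80,0,0,0,0,-0.3],[-90,-120,0,0,0,0,-0.3],[-90,-150,0,0,0,0,-0.3],[-90,-150,0,0,0,0,-0.3]]]' 30| grep xx
python3 -c "
from h import *
s=get_image('side');t=get_image('top')
cv2.imwrite('pics/t9.png',t[...,::-1]);cv2.imwrite('pics/s9.png',s[...,::-1])
crop('side',s,225,140,200,150,'pics/sidem.png',4)
crop('top',t,205,115,215,215,'pics/topm.png',2.75)
state()"

```

```text
{'t': 27.75, 'L': array([ -98.6, -183.7]), 'z': np.float64(236.5), 'jaw': np.float64(0.1), 'F': array([ 0.5, -0. ]), 'Fz': np.float64(0.2), 'Mz': np.float64(0.05), 'w': 55.4}
```

View pics/sidem.png

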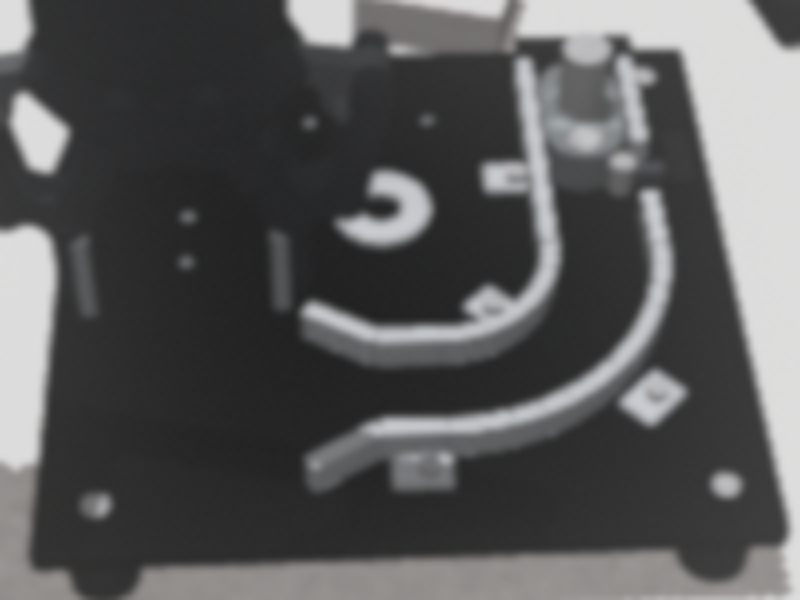

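View pics/topm.png

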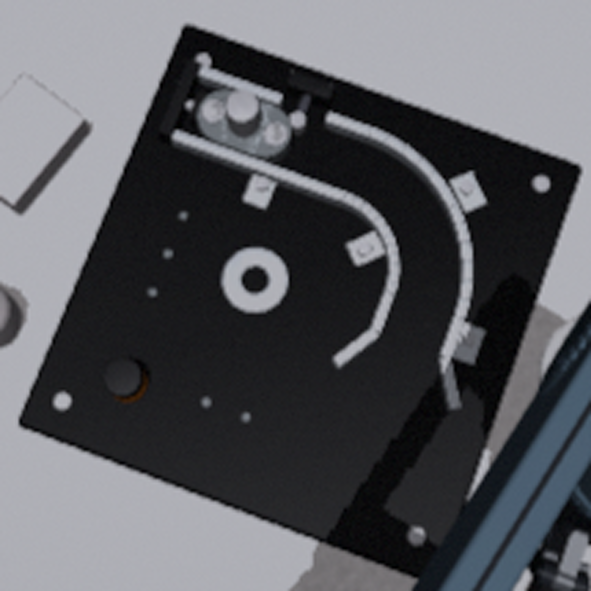

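```bash
python3 - <<'E'
from h import *
t=cv2.imread("pics/t9.png")[...,::-1];print(t.shape)
a=[toL(ray("top",(p[0]/2.75+205,p[1]/2.75+115),.075)) for p in((213,112),(277,133))];print(a,np.mean(a,0))
k=toL(ray("top",(242/2.75+205,107/2.75+115),.114));print("knob",k)
s=[toL(ray("side",(p[0]/4+225,p[1]/4+140),z)) for p,z in(((588,48),.114),((585,138),.075))];print("side knob, rear disc",s)
g=(t.max(2)>55)
m=np.zeros(g.shape,np.uint8);ys,xs=np.where(g)
P=np.array([toL(ray("top",(x,y),.074)) for x,y in zip(xs,ys)])
q=P[(abs(P[:,0]-80)<17)&(P[:,1]>30)&(P[:,1]<135)]
for b in (-8,-4,0,4,8):
    r=q[abs(q[:,0]-80-b)<2][:,1];print(b,np.sort(r).round(0).astype(int)[[0,1,2]],np.sort(r).round(0).astype(int)[-12:])
E
```

```text
(400, 640, 3)
[array([ 77.57586009, 108.79798172]), array([78.73215652, 60.15872008])] [78.1540083 84.4783509]
knob [76.81136393 84.64896678]
side knob, rear disc [array([79.62396007, 80.66492857]), array([78.77324703, 59.17283605])]
-8 [53 53 55] [110 112 113 114 114 116 116 118 119 120 121 125]
-4 [52 52 54] [116 117 118 120 120 126 127 128 129 130 130 131]
0 [51 52 53] [117 117 119 119 121 125 126 126 127 128 129 130]
4 [53 53 55] [110 111 112 113 114 114 116 117 118 119 120 121]
8 [45 47 48] [109 110 111 112 113 114 115 116 117 118 119 120]
```

```bash
python3 -c "
from rig import *
print(close_job(), sense()['time_s'])"
```

```text
the job is handed in; nothing more can be done
the job is handed in; nothing more can be done
```

I slid the carrier by its knob into the mouth, round the bend and past the roller until it met the spring buffer. Then I let go, backed the arm off and handed the job in at about 28 s.

- **Finding the rails:** The image put the rail unit about 8 mm (x) and 10 mm (y) off nominal. Touching both faces of the first lane corrected y to 9 mm. Touching the inner face of the second lane agreed with x.
- **Forces:** I felt almost no force round the bend. The highest sideways reading was about 7.5 N at the roller. The downward press reached about 10 N there, so I eased it. Readings were taken at the end of each move, so I did not see brief peaks between them.
- **At the stop:** The push changed sign past y 67 as the roller took over. The buffer came in at about y 83.5, and I let go at about 4 N, with roughly 1.5 mm of its travel used.
- **Final pictures:** The top view puts the carrier's centre at y 84.5, within about 1 mm, and the roller is back out in its starting place behind it. The side view's knob estimate was lower, y 80.7; that camera read other points 1–2 mm off, so I trusted the buffer contact force and the top view.
- **Other things:** The ring, jar, white box and bottle look unmoved. The dish, driver and objective were not rechecked at the end; nothing touched them as far as I know. No force remained on the gripper.

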